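Slide the jar rack through the chute, holding its spring gate down

ROBOT

A 6-joint arm with a two-finger parallel gripper is mounted at the origin on the work surface. World frame = base frame: x ahead of the robot, y to its left, z up, the work surface at z = 0. Lengths are in mm, angles in rad, forces in N, time in s.
With the tool pointing down it reaches from about 350 to 775 mm from the base axis. Payload 7.3 kg.
Tool frame: the origin (TCP) lies midway between the tips of the shut fingers; the grasp point (between the pads) lies 19 mm behind it; z points along the fingers, y is the line along which they close (so a half turn about z gives the same grasp; the last joint's range is limited). The gripper opens to 92 mm and grips with 3 to 60 N. Pads are 19 mm wide; open, the fingers measure 130 mm over their backs; the gripper's body (75 mm by 190 mm) begins 47 mm behind the grasp point.
Start: joints at [-1.472, 0.342, 1.524, -0, 1.275, -0.146], TCP at [127.262, -509.362, 226.741] pointing down, gripper open.
Joint ranges: [-2.53, 2.53], [-0.77, 2.02], [0.04, 2.7], [-1, 4.14], [0.28, 2.66], [-3.11, 3.11]. Speed limits (rad/s): [2.57, 2.57, 3.14, 3.14, 3.14, 3.14].

INTERFACE

Orientations are given as a rotation vector (axis times angle).
In Python, from workcell import bot gives the robot as it stands.
- The arm moves only by the shell command python3 -m inch 'ROWS'. ROWS is JSON, a list of rows, each an object of numbers: "x", "y", "z": the shift along the tool's x, y, z in cm; "twist": the turn about the tool's z in rad; "jaw": the opening in per cent of the stroke, from 0 (shut) to 100 (fully open). A call has 1 to 5 rows; each row is the pose to reach, as a shift and turn from the pose commanded when the call began, along the tool's axes at that moment; what a row does not reach only later rows make up. A row lasts 1/12 s, in which the tool goes at most 41.7 mm and 7.16 degrees, less where a joint would pass 70% of its speed; a pose out of reach is approached as far as the arm can. A call with a gripper value outside its range is refused whole. The fingers move at their own pace and stop on an object; the grip force is fixed at half the most. Time passes only in rows, so rows that repeat a pose let the fingers close. It gives the time, the measured TCP pose, the force, the opening and the grip force at its end, in the units of the state.
- bot.observe(): the state, without advancing time (a new reading comes with each control period).
- bot.camera(name): name is "scene" or "side" or "wrist"; returns a dict with "frame" (400x640x3 uint8, red, green, blue), "fx", "fy", "cx", "cy" (pixels), "k1" (the pictures are not rectified: a ray, as slopes to the right and down, at radius r is drawn at 1 + k1 r^2 times it, then the intrinsics apply), "eye" and "orientation" of the camera in the world. Camera axes: x right, y down, z forward; pixel columns grow to the right and rows downward; lengths in mm; the calibration is good to about 2 mm. A picture is of the moment at which its call begins. There is no depth.
- bot.job_done(): hands the job in; it is judged then, once.
The state is a dict: "clock": time; "qpos": joint angles; "qvel": joint speeds; "tau": joint torques, N m; "tool_pos": TCP position; "ee_rot": TCP orientation; "contact_force": force on the tool from outside, world axes, zero at the start; "torque": the same for the moment, N m; "gripper_width": finger opening in mm; "grip_force": force on a finger pad.
Only numpy, scipy, OpenCV 4.12 (cv2) and the standard library are available. Lean on these libraries where they do the work, as an engineer would, in place of code of your own. Each camera call takes 0.05 s, during which the arm holds its last target. There are 200 camera calls.

TASK

Press the wooden bar beside the chute down with one fingertip to hold the spring gate open, and with the other fingertip push the rack of jars along the chute past it; keep the bar held down until the whole rack is past the gate, then let go so that the gate springs up behind the rack in the far bay. Only press and push: do not lift or tip the rack or its jars, and leave the other things on the table where they are.

Things in the scene. Friction and masses are not known exactly. Their poses are not given: they have to be found in the camera images.
- chute: The fixed chute: raised plywood deck, open above, between two low aluminium rails on a white base. Origin at table height below the gate line, midway between the rails; +x = push direction (roughly world -y), +y = towards the bar (roughly away from the robot), z up. Deck top at z = 55 mm. Rails: inner faces at y = -39 and +39 mm, 7 mm thick, tops at z = 63 mm. Yaw varies by 0.25 rad either way.
- gate_line (a point): Fixed point at the middle of the deck's top where the gate rises through a 12 mm wide slot (chute x = 0, y = 0, z = 55 mm). The deck runs from chute x = -270 to +206 mm. Hinge of the gate and bar: parallel to chute x at y = 128 mm, z = 60 mm, with a block 74 mm high at each end (x = -263 and +85 mm).
- end_stop (a point): Top middle of the face of the fixed aluminium end stop that closes the far bay (chute x = 193, y = 0, z = 95 mm). The far bay lies between gate line and stop, 53 mm longer than the rack.
- gate_arm (a joint): Hinge angle (rad) of the sprung gate together with its bar: 0 = released, gate up and chute blocked; 0.34 = bar level, the gate 18 mm below the deck; 0.42 = hard stop, not needed. The gate is wholly below the deck from 0.24 up, so 0.27 to 0.38 is a good hold, clear of the stop. A spring returns it to 0 when the bar is let go. The bar takes about 4 N to start and 7 N when level.
- bar_mid (a point): Middle of the top of the pale wooden press bar, outside the +y rail: 330 mm long (chute x = -255 to +75 mm), 32 mm wide. At joint 0.34 it is level, top at z = 68 mm, spanning chute y = 52 to 84 mm. Released, its middle is about 19 mm higher, 6 mm farther from the rail, and it slopes 0.34 rad, chute side higher. Press it anywhere; a fingertip may slide along it. It lies beside all the rack's way.
- gate_tip (a point): Top corner, farthest from the hinge, of the steel gate plate, which is 6 mm thick and covers chute y = -30 to +30 mm. With the gate up it stands about 36 mm above the deck here (less, about 16 mm, at the end nearer the bar).
- rack: Loose open wooden rack, 140 mm long (x), 70 mm wide (y), 45 mm high, walls 5 mm, three wells in a row each with a jar; 0.28 to 0.56 kg without the jars. Origin at the centre of its underside; its x axis is along the chute. It starts on the deck before the gate, its front 35 to 80 mm short of it; at least 45 mm of free deck lies behind it.
- rack_rear (a point): Centre of the rack's flat rear end face (the face to push), 22.5 mm above the deck.
- rack_front (a point): Centre of the rack's front end face, 22.5 mm above the deck.
- jar0: Small lidded glass jar, 37 mm in diameter, 55 mm high, loose in the rack's rear well; its top is 60 mm above the deck. Origin at the centre of its underside.
- jar1: The same in the middle well.
- jar2: The same in the front well.
- spare_jar: Bystander: a like jar standing on the chute's base beyond the bar's end. Origin under its centre.
- spool: Bystander: white twine spool, 68 mm across, 100 mm high, on the table on the robot's side of the chute. Origin under its centre.
- bowl: Bystander: yellow bowl, 124 mm across, 50 mm high, on the robot's side of the chute. Origin under its centre.
- scissors: Bystander: scissors with black handles, 160 mm long, lying flat on the robot's side of the chute.
- mug: Bystander: white mug, 76 mm across, 90 mm high, on the far side of the chute. Origin under its centre.
- spoon: Bystander: wooden spoon, 200 mm long, lying on the far side of the chute.
- twine_roll: Bystander: cork-coloured ring of cord, 68 mm across, 30 mm high, past the end of the chute.
Mind the look-alikes: they are no part of the job. Of the things like the rack, leave any that is green, purple or red; of the rest the larger one is meant.

How it is judged:
By the outcome, as a careful person would: the job done as asked, in the order asked, and still so for the second after the job is handed in, with the robot touching nothing.
It also fails if it takes over 42 s, if anything falls off the work surface, if the arm or the gripper's body presses on something with over 40 N, if the wrist force passes 120 N, or if a joint passes its speed limit or range.

## Working session

There is one attempt and no reset: what is moved stays moved. The work goes in short steps, Python scripts to look and compute and a shell command to move; the robot and the scene stay as the last step left them, time stands still between calls to the robot, and variables do not carry over. Pictures are saved under pics/ and viewed, at most 10 in all, crops included, and the job is handed in when it is done.

```bash
ls; mkdir -p pics; python3 - <<'E'
from workcell import bot
import cv2,numpy as np
s=bot.observe(); print(s)
for n in ("scene","side"):
    c=bot.camera(n); cv2.imwrite(f"pics/{n}0.png",c["frame"][:,:,::-1]); print({k:v for k,v in c.items() if k!="frame"})
E
```

```text
pics
{'clock': 0.0, 'qpos': array([-1.47196523e+00,  3.42732361e-01,  1.52504854e+00, -7.79699646e-06,
        1.27539311e+00, -1.45962113e-01]), 'qvel': array([-1.16280260e-03, -8.95663455e-04, -3.17464000e-03,  7.53559085e-04,
       -1.44388052e-03,  1.24504814e-06]), 'tau': array([ 1.97524344e-06, -4.31246388e+01, -2.44217277e+01,  7.18209660e-02,
        5.60831744e-02, -1.36314752e-04]), 'tool_pos': array([ 127.23333367, -508.91542553,  226.02896435]), 'ee_rot': array([-3.11652033e+00, -3.83371426e-01, -4.67963432e-05]), 'contact_force': array([-0.13457825, -0.28641791, -0.32605584]), 'torque': array([-0.00074688, -0.00370138,  0.02631619]), 'grip_force': 0.0, 'gripper_width': 91.85025870155258}
{'fx': 472.1478901954372, 'fy': 472.1478901954372, 'cx': 321.1273054023185, 'cy': 201.77784963370436, 'k1': -0.024137777806989596, 'eye': array([1286.90071291, -307.5588537 ,  858.32047076]), 'orientation': array([-1.94839302, -1.41683996,  0.62591509])}
{'fx': 396.71315936493903, 'fy': 396.71315936493903, 'cx': 322.36604652143893, 'cy': 195.73312205321363, 'k1': -0.032044524327571676, 'eye': array([ 38.44672164, 551.07579172, 930.98568953]), 'orientation': array([-0.87077622,  2.58401269, -1.00460617])}
```

View pics/scene0.png

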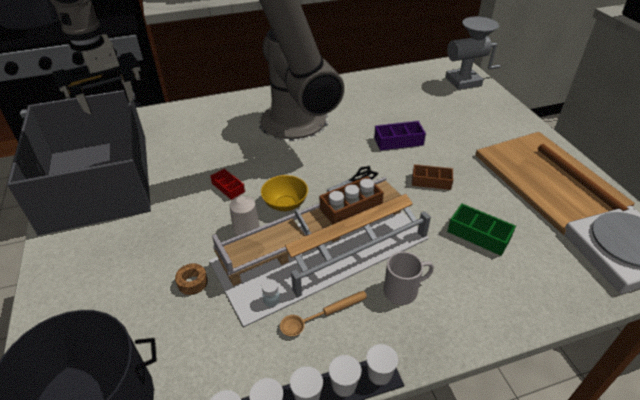

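View pics/side0.png

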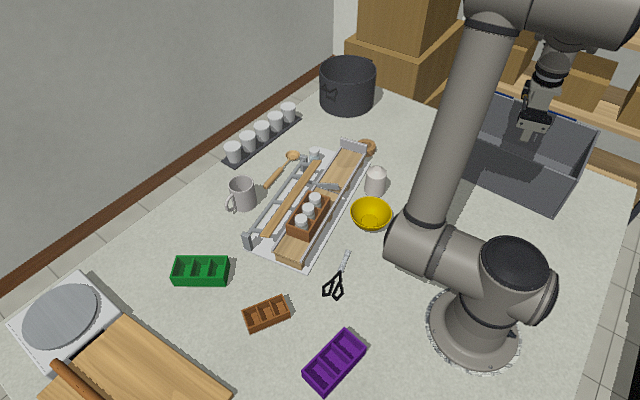

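Candidates like the rack (scene image): the chute rack with jars is brown at (352,200). The others are small brown (433,177), red (228,182), green (482,228) and purple (400,135). I choose the larger brown one in the chute and will check it in a close crop.

```bash
cat > h.py <<'E'
import numpy as np,cv2
from scipy.spatial.transform import Rotation as R
def norm(c,px):
    K=np.array([[c["fx"],0,c["cx"]],[0,c["fy"],c["cy"]],[0,0,1]])
    return cv2.undistortPoints(np.float64(px).reshape(-1,1,2),K,np.array([c["k1"],0,0,0.]))[:,0]
def plane(c,px,z):
    n=norm(c,px); d=np.c_[n,np.ones(len(n))]@R.from_rotvec(c["orientation"]).as_matrix().T
    e=np.array(c["eye"]); return e+d*((z-e[2])/d[:,2])[:,None]
def proj(c,P):
    r=R.from_rotvec(c["orientation"]).as_matrix().T
    K=np.array([[c["fx"],0,c["cx"]],[0,c["fy"],c["cy"]],[0,0,1]])
    return cv2.projectPoints(np.float64(P).reshape(-1,3),r,-r@np.array(c["eye"]),K,np.array([c["k1"],0,0,0.]))[0][:,0]
E
python3 - <<'E'
import cv2
a=cv2.imread("pics/scene0.png")[155:320,205:440]; cv2.imwrite("pics/scz.png",cv2.resize(a,None,fx=3.4,fy=3.4,interpolation=cv2.INTER_CUBIC))
a=cv2.imread("pics/side0.png")[130:275,235:395]; cv2.imwrite("pics/siz.png",cv2.resize(a,None,fx=4,fy=4,interpolation=cv2.INTER_CUBIC))
E
```

```text
(no output)
```

View pics/scz.png

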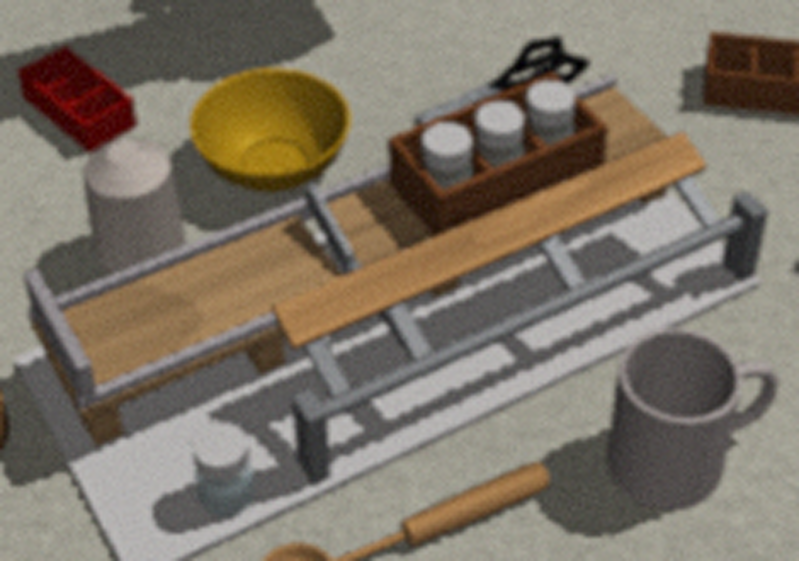

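View pics/siz.png

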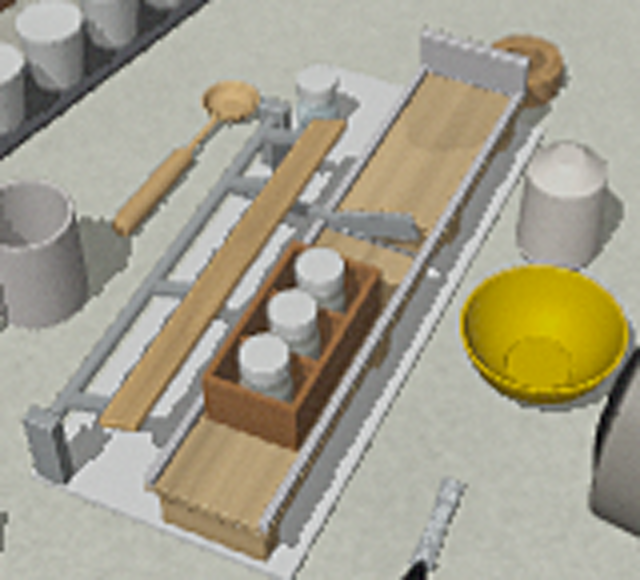

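The crops confirm the choice: a brown rack with three jars, in the chute just before the raised gate (scene about (350,200), side about (309,215)). Next, ray-casting the picked corners.

```bash
cat > m.py <<'E'
from workcell import bot
from h import *
cs={n:bot.camera(n) for n in("scene","side")}
off={"scene":(3.4,205,155),"side":(4,235,130)}
def P(n,u,v,z):
    s,a,b=off[n]; return plane(cs[n],[[(u+.5)/s-.5+a,(v+.5)/s-.5+b]],z)[0,:2]
pts=[("scene",685,135,-255,59,92.9),("scene",705,164,-255,89.2,82.2),("scene",276,312,75,59,92.9),("scene",291,340,75,89.2,82.2),
("side",347,122,75,59,92.9),("side",313,120,75,89.2,82.2),("side",135,427,-255,59,92.9),("side",103,420,-255,89.2,82.2),
("side",475,47,195,0,95),("side",152,486,-270,42.5,63),("side",265,526,-270,-42.5,63)]
W=np.array([P(n,u,v,z) for n,u,v,x,y,z in pts]); C=np.array([p[3:5] for p in pts],float)
wm,cm=W.mean(0),C.mean(0); A=(C-cm); B=W-wm
th=np.arctan2((A[:,0]*B[:,1]-A[:,1]*B[:,0]).sum(),(A*B).sum())
Rm=np.array([[np.cos(th),-np.sin(th)],[np.sin(th),np.cos(th)]]); o=wm-Rm@cm
print("yaw",th,"origin",o); print(np.round((W-o)@Rm-C,1))
for n,l in(("scene",[(392,148),(440,188),(605,125),(555,80)]),("side",[(382,272),(293,245),(205,378),(297,408)])):
    print(n,np.round([(P(n,u,v,100)-o)@Rm for u,v in l],1))
s=bot.observe(); M=R.from_rotvec(s["ee_rot"]).as_matrix(); print(np.round(M,3))
rear=-195
for t in((-210,33),):
    w=o+Rm@np.array(t); print(w,(M.T@np.r_[w-s["tool_pos"][:2],0]))
cy=Rm[:,1]; print("tool y ang",np.arctan2(M[1,1],M[0,1]),"chute y ang",np.arctan2(cy[1],cy[0]))
np.savez("chute.npz",o=o,Rm=Rm,th=th)
E
python3 m.py
```

```text
yaw -1.3527181610821004 origin [ 529.94457502 -119.39277355]
[[ 2.9  7.8]
 [ 1.3  0.4]
 [-0.   9. ]
 [-1.2 -4. ]
 [-2.9 -2. ]
 [-1.4 -1.7]
 [ 0.7 -0.3]
 [ 3.2 -3.1]
 [ 1.1 -0.9]
 [-3.5 -4.2]
 [-0.1 -1. ]]
scene [[ -62.2  -21.1]
 [ -70.1   30.5]
 [-204.3   35.3]
 [-201.9  -23.8]]
side [[ -67.1  -35.1]
 [ -69.8   33.8]
 [-203.7   33.3]
 [-200.6  -33.6]]
[[ 0.97   0.242 -0.   ]
 [ 0.242 -0.97   0.001]
 [ 0.    -0.001 -1.   ]]
[516.72869292  92.7730589 ] [ 5.23778841e+02 -4.89526318e+02  4.88091503e-01]
tool y ang -1.3259600372927105 chute y ang 0.2180781657127962
```

```bash
python3 -m inch '[{"z":-2,"jaw":50},{"z":-4,"jaw":50},{"x":2.6,"y":-2.5,"z":-4,"jaw":50},{"x":5.2,"y":-5,"z":-4,"jaw":50},{"x":7.8,"y":-7.5,"z":-4,"jaw":50}]'
python3 -m inch '[{"x":2.6,"y":-2.5,"jaw":50},{"x":5.2,"y":-5,"jaw":50},{"x":7.8,"y":-7.5,"jaw":50},{"x":10.4,"y":-10,"jaw":50},{"x":13,"y":-12.5,"jaw":50}]'
python3 -m inch '[{"x":2.6,"y":-2.5,"jaw":50},{"x":5.2,"y":-5,"jaw":50},{"x":7.8,"y":-7.5,"jaw":50},{"x":10.4,"y":-10,"jaw":50},{"x":13,"y":-12.5,"jaw":50}]'
```

```text
invalid input
invalid input
invalid input
```

```bash
python3 -m inch '[{"x":0,"y":0,"z":-2,"twist":0,"jaw":50},{"x":0,"y":0,"z":-4,"twist":0,"jaw":50}]'; python3 -m inch --help | head -20
```

```text
clock: 0.37
tool_pos: [127.2, -508.5, 266.0]
ee_rot: [-3.115, -0.383, -0.0]
contact_force: [0.1, -1.1, 0.3]
gripper_width: 82.9
grip_force: 0.0invalid input: not JSON, or not a number
```

All keys are needed in every row.

```bash
python3 -m inch '[{"x":2.6,"y":-2.5,"z":0,"twist":0,"jaw":50},{"x":5.2,"y":-5,"z":0,"twist":0,"jaw":50},{"x":7.8,"y":-7.5,"z":0,"twist":0,"jaw":50},{"x":10.4,"y":-10,"z":0,"twist":0,"jaw":50},{"x":13,"y":-12.5,"z":0,"twist":0,"jaw":50}]'
python3 -m inch '[{"x":2.6,"y":-2.5,"z":0,"twist":0,"jaw":50},{"x":5.2,"y":-5,"z":0,"twist":0,"jaw":50},{"x":7.8,"y":-7.5,"z":0,"twist":0,"jaw":50},{"x":10.4,"y":-10,"z":0,"twist":0,"jaw":50},{"x":13,"y":-12.5,"z":0,"twist":0,"jaw":50}]'
```

```text
clock: 0.78
tool_pos: [223.5, -355.0, 266.6]
ee_rot: [-3.118, -0.383, -0.0]
contact_force: [-0.0, -0.1, 0.2]
gripper_width: 50.0
grip_force: 0.0
clock: 1.2
tool_pos: [319.4, -202.2, 266.8]
ee_rot: [3.118, 0.383, 0.001]
contact_force: [1.0, -0.4, -1.2]
gripper_width: 45.6
grip_force: 0.0
```

```bash
python3 -m inch '[{"x":2.6,"y":-2.5,"z":0,"twist":0,"jaw":50},{"x":5.2,"y":-5,"z":0,"twist":0,"jaw":50},{"x":7.8,"y":-7.5,"z":0,"twist":0,"jaw":50},{"x":10.4,"y":-10,"z":0,"twist":0,"jaw":50},{"x":13,"y":-12.5,"z":0,"twist":0,"jaw":50}]'
python3 -m inch '[{"x":2.6,"y":-2.5,"z":0,"twist":0,"jaw":50},{"x":5.2,"y":-5,"z":0,"twist":0,"jaw":50},{"x":7.8,"y":-7.5,"z":0,"twist":0,"jaw":50},{"x":10.4,"y":-10,"z":0,"twist":0,"jaw":50},{"x":13,"y":-12.5,"z":0,"twist":0,"jaw":50}]'
python3 -m inch '[{"x":0,"y":0,"z":0,"twist":-0.12,"jaw":50},{"x":0,"y":0,"z":0,"twist":-0.24,"jaw":50},{"x":0,"y":0,"z":0,"twist":-0.36,"jaw":50},{"x":0,"y":0,"z":0,"twist":-0.48,"jaw":50},{"x":0,"y":0,"z":0,"twist":-0.6,"jaw":50}]'
python3 -m inch '[{"x":0,"y":0,"z":0,"twist":-0.12,"jaw":50},{"x":0,"y":0,"z":0,"twist":-0.24,"jaw":50},{"x":0,"y":0,"z":0,"twist":-0.36,"jaw":50},{"x":0,"y":0,"z":0,"twist":-0.48,"jaw":50},{"x":0,"y":0,"z":0,"twist":-0.6,"jaw":50}]'
python3 -m inch '[{"x":0,"y":0,"z":0,"twist":-0.12,"jaw":50},{"x":0,"y":0,"z":0,"twist":-0.24,"jaw":50},{"x":0,"y":0,"z":0,"twist":-0.344,"jaw":50},{"x":0,"y":0,"z":0,"twist":-0.344,"jaw":50}]'
cat > st.py <<'E'
from workcell import bot
from h import *
d=np.load("chute.npz"); s=bot.observe(); M=R.from_rotvec(s["ee_rot"]).as_matrix()
c=(s["tool_pos"][:2]-d["o"])@d["Rm"]
print("t",s["clock"],"chute",c.round(1),"z",s["tool_pos"][2].round(1),"yaw err",(np.arctan2(M[1,1],M[0,1])-d["th"]-np.pi/2).round(4),"F",s["contact_force"].round(1),"x axis.chute x",(M[:2,0]@d["Rm"][:,0]).round(3),"w",round(s["gripper_width"],1))
E
python3 st.py
```

```text
clock: 1.62
tool_pos: [415.3, -49.2, 266.8]
ee_rot: [3.118, 0.384, 0.0]
contact_force: [0.4, -1.3, 0.0]
gripper_width: 45.7
grip_force: 0.0
clock: 2.03
tool_pos: [511.1, 103.6, 266.5]
ee_rot: [3.118, 0.384, -0.0]
contact_force: [0.2, -0.1, 0.7]
gripper_width: 45.9
grip_force: 0.0
clock: 2.45
tool_pos: [510.5, 101.9, 266.4]
ee_rot: [-2.861, -1.297, 0.001]
contact_force: [0.2, -0.4, 0.3]
gripper_width: 45.9
grip_force: 0.0
clock: 2.87
tool_pos: [510.4, 101.8, 266.4]
ee_rot: [-2.351, -2.084, 0.001]
contact_force: [0.5, 0.5, -0.0]
gripper_width: 45.7
grip_force: 0.0
clock: 3.2
tool_pos: [510.4, 101.8, 266.5]
ee_rot: [-1.962, -2.453, 0.001]
contact_force: [0.1, -0.4, 1.2]
gripper_width: 45.9
grip_force: 0.0
t 3.2 chute [-220.1   28.8] z 266.5 yaw err 0.0035 F [ 0.1 -0.4  1.2] x axis.chute x -1.0 w 45.9
```

```bash
python3 -m inch '[{"x":0.6,"y":0.4,"z":3,"twist":0,"jaw":50},{"x":0.6,"y":0.4,"z":6.5,"twist":0,"jaw":50},{"x":0.6,"y":0.4,"z":10,"twist":0,"jaw":50},{"x":0.6,"y":0.4,"z":13.5,"twist":0,"jaw":50},{"x":0.6,"y":0.4,"z":15.5,"twist":0,"jaw":50}]'
python3 -m inch '[{"x":0,"y":0,"z":0,"twist":0,"jaw":50}]' >/dev/null
python3 st.py; python3 - <<'E'
from workcell import bot
import cv2,numpy as np
a=bot.camera("scene")["frame"][130:290,270:470,::-1]; b=bot.camera("side")["frame"][130:290,235:395,::-1]
cv2.imwrite("pics/chk1.png",np.hstack([cv2.resize(a,None,fx=2.2,fy=2.2),cv2.resize(b,None,fx=2.2,fy=2.2)]))
E
```

```text
clock: 3.62
tool_pos: [511.2, 108.4, 108.1]
ee_rot: [-1.969, -2.444, 0.005]
contact_force: [0.2, -0.2, -0.5]
gripper_width: 45.9
grip_force: 0.0
t 3.7 chute [-226.5   29.9] z 107.3 yaw err -0.0034 F [-0.5 -0.3 -0. ] x axis.chute x -1.0 w 45.7
```

View pics/chk1.png

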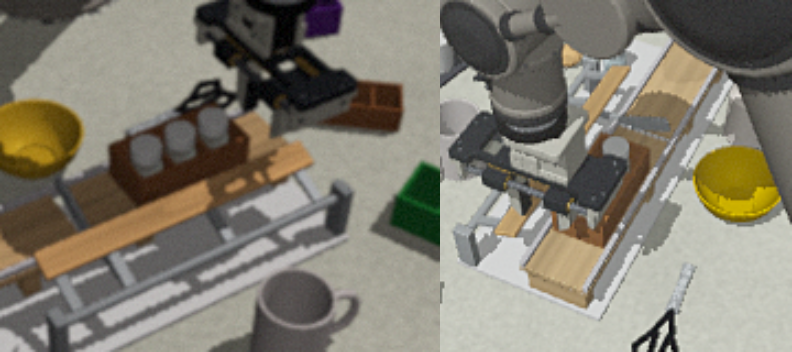

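The picture shows finger B just behind the rack's rear (side crop (592,225)) and finger A above the bar's near end. I'll check the tips by projection.

```bash
python3 - <<'E'
from workcell import bot
from h import *
d=np.load("chute.npz"); o,Rm=d["o"],d["Rm"]
s=bot.observe(); c=(s["tool_pos"][:2]-o)@Rm
ims={}
for n,a0,b0 in(("scene",340,140),("side",250,180)):
    cam=bot.camera(n); f=cam["frame"][:,:,::-1].copy()
    im=cv2.resize(f[b0:b0+100,a0:a0+100],None,fx=4,fy=4,interpolation=cv2.INTER_CUBIC)
    def dot(x,y,z,col):
        p=proj(cam,np.r_[o+Rm@np.array([x,y]),z])[0]; q=((p-[a0,b0]+.5)*4).astype(int); cv2.circle(im,tuple(int(v) for v in q),3,col,-1)
    for dy in(-42,-23,23,42):
        for dx in(-9.5,9.5): dot(c[0]+dx,c[1]+dy,s["tool_pos"][2],(0,0,255))
    for x,y in((-206,-35),(-206,35)): dot(x,y,100,(0,255,0)); dot(x,y,55,(0,255,0))
    for y,z in((59,92.9),(89.2,82.2)): dot(-255,y,z,(255,0,0))
    ims[n]=im
cv2.imwrite("pics/chk2.png",np.hstack(list(ims.values())))
E
```

```text
(no output)
```

View pics/chk2.png

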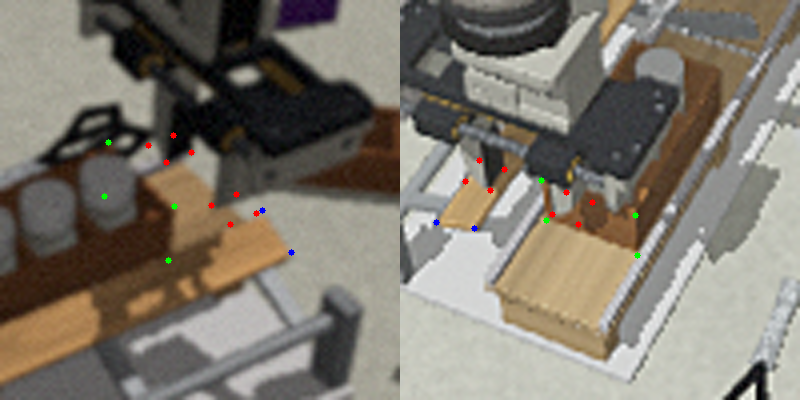

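Side agrees with the reported tip positions to a few mm. I'll shift +3 mm in y and 2 mm back, then descend while watching force.

```bash
python3 -m inch '[{"x":0.2,"y":0.3,"z":0,"twist":0,"jaw":50},{"x":0.2,"y":0.3,"z":0.6,"twist":0,"jaw":50},{"x":0.2,"y":0.3,"z":1.2,"twist":0,"jaw":50},{"x":0.2,"y":0.3,"z":1.2,"twist":0,"jaw":50}]'
python3 -m inch '[{"x":0,"y":0,"z":0.6,"twist":0,"jaw":50},{"x":0,"y":0,"z":1.0,"twist":0,"jaw":50},{"x":0,"y":0,"z":1.3,"twist":0,"jaw":50},{"x":0,"y":0,"z":1.3,"twist":0,"jaw":50}]'
python3 st.py
```

```text
clock: 4.23
tool_pos: [515.1, 111.1, 98.8]
ee_rot: [-1.966, -2.449, 0.002]
contact_force: [0.1, -0.4, 0.1]
gripper_width: 46.0
grip_force: 0.0
clock: 4.57
tool_pos: [514.6, 110.9, 86.0]
ee_rot: [-1.966, -2.449, 0.003]
contact_force: [-3.6, -1.6, 4.9]
gripper_width: 46.0
grip_force: 2.7
t 4.5667 chute [-228.2   34.9] z 86.0 yaw err -0.0 F [-3.6 -1.6  4.9] x axis.chute x -1.0 w 46.0
```

```bash
python3 -m inch '[{"x":0,"y":0,"z":0.5,"twist":0,"jaw":50},{"x":0,"y":0,"z":1.0,"twist":0,"jaw":50},{"x":0,"y":0,"z":1.5,"twist":0,"jaw":50},{"x":0,"y":0,"z":1.6,"twist":0,"jaw":50},{"x":0,"y":0,"z":1.6,"twist":0,"jaw":50}]'
python3 st.py; python3 - <<'E'
from workcell import bot
import cv2,numpy as np
a=bot.camera("scene")["frame"][150:290,260:440,::-1]; b=bot.camera("side")["frame"][140:280,235:395,::-1]
cv2.imwrite("pics/chk3.png",np.hstack([cv2.resize(a,None,fx=2.3,fy=2.3),cv2.resize(b,None,fx=2.3,fy=2.3)]))
E
```

```text
clock: 4.98
tool_pos: [515.5, 111.0, 70.7]
ee_rot: [-1.967, -2.45, 0.001]
contact_force: [-2.7, -0.9, 5.9]
gripper_width: 45.8
grip_force: 2.9
t 4.9833 chute [-228.    35.7] z 70.7 yaw err -0.0002 F [-2.7 -0.9  5.9] x axis.chute x -1.0 w 45.8
```

View pics/chk3.png

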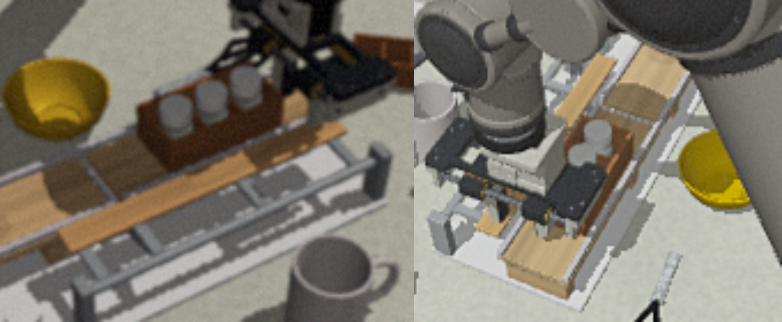

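The gate is down and the bar level (scene crop (90,190) shows only the slot). Now pushing.

```bash
python3 -m inch '[{"x":-0.4,"y":-0.1,"z":0.1,"twist":0,"jaw":50},{"x":-0.8,"y":-0.1,"z":0.1,"twist":0,"jaw":50},{"x":-1.2,"y":-0.1,"z":0.1,"twist":0,"jaw":50},{"x":-1.6,"y":-0.1,"z":0.1,"twist":0,"jaw":50},{"x":-2.0,"y":-0.1,"z":0.1,"twist":0,"jaw":50}]'; python3 st.py
python3 -m inch '[{"x":-0.5,"y":0,"z":0,"twist":0,"jaw":50},{"x":-1,"y":0,"z":0,"twist":0,"jaw":50},{"x":-1.5,"y":0,"z":0,"twist":0,"jaw":50},{"x":-2,"y":0,"z":0,"twist":0,"jaw":50},{"x":-2.5,"y":0,"z":0,"twist":0,"jaw":50}]' >/dev/null; python3 st.py
```

```text
clock: 5.5
tool_pos: [519.8, 92.6, 70.4]
ee_rot: [1.967, 2.449, 0.005]
contact_force: [-1.8, 7.0, 6.0]
gripper_width: 46.3
grip_force: 4.6
t 5.5 chute [-209.2   35.9] z 70.4 yaw err -0.0006 F [-1.8  7.   6. ] x axis.chute x -1.0 w 46.3
t 5.9167 chute [-184.3   35.8] z 70.4 yaw err -0.0005 F [-1.9  7.6  5.8] x axis.chute x -1.0 w 46.0
```

```bash
python3 -m inch '[{"x":-0.6,"y":0,"z":0.1,"twist":0,"jaw":50},{"x":-1.2,"y":0,"z":0.1,"twist":0,"jaw":50},{"x":-1.8,"y":0,"z":0.1,"twist":0,"jaw":50},{"x":-2.4,"y":0,"z":0.1,"twist":0,"jaw":50},{"x":-3,"y":0,"z":0.1,"twist":0,"jaw":50}]'>/dev/null; python3 st.py
python3 -m inch '[{"x":-0.6,"y":0,"z":0,"twist":0,"jaw":50},{"x":-1.2,"y":0,"z":0,"twist":0,"jaw":50},{"x":-1.8,"y":0,"z":0,"twist":0,"jaw":50},{"x":-2.4,"y":0,"z":0,"twist":0,"jaw":50},{"x":-3,"y":0,"z":0,"twist":0,"jaw":50}]' >/dev/null; python3 st.py
```

```text
t 6.3333 chute [-154.4   35.9] z 69.6 yaw err -0.0005 F [-2.7  7.5  8.7] x axis.chute x -1.0 w 45.6
t 6.75 chute [-124.4   35.8] z 69.5 yaw err -0.0005 F [-1.3  8.8  8. ] x axis.chute x -1.0 w 45.9
```

```bash
python3 -m inch '[{"x":-0.6,"y":0,"z":0,"twist":0,"jaw":50},{"x":-1.2,"y":0,"z":0,"twist":0,"jaw":50},{"x":-1.8,"y":0,"z":0,"twist":0,"jaw":50},{"x":-2.4,"y":0,"z":0,"twist":0,"jaw":50},{"x":-3,"y":0,"z":0,"twist":0,"jaw":50}]' >/dev/null; python3 st.py
python3 -m inch '[{"x":-0.6,"y":0,"z":0,"twist":0,"jaw":50},{"x":-1.2,"y":0,"z":0,"twist":0,"jaw":50},{"x":-1.8,"y":0,"z":0,"twist":0,"jaw":50},{"x":-2.4,"y":0,"z":0,"twist":0,"jaw":50},{"x":-3,"y":0,"z":0,"twist":0,"jaw":50}]' >/dev/null; python3 st.py
python3 -m inch '[{"x":-0.6,"y":0,"z":0,"twist":0,"jaw":50},{"x":-1.2,"y":0,"z":0,"twist":0,"jaw":50},{"x":-1.8,"y":0,"z":0,"twist":0,"jaw":50},{"x":-2.4,"y":0,"z":0,"twist":0,"jaw":50},{"x":-3,"y":0,"z":0,"twist":0,"jaw":50}]' >/dev/null; python3 st.py
```

```text
t 7.1667 chute [-94.4  35.7] z 69.5 yaw err -0.0005 F [-1.5  9.   9.4] x axis.chute x -1.0 w 45.8
t 7.5833 chute [-64.5  35.7] z 69.5 yaw err -0.0004 F [-2.6  8.5  8.5] x axis.chute x -1.0 w 45.7
t 8.0 chute [-34.6  35.7] z 69.5 yaw err -0.0004 F [-1.9  8.6  8.2] x axis.chute x -1.0 w 45.7
```

```bash
python3 -m inch '[{"x":-0.6,"y":0,"z":0,"twist":0,"jaw":50},{"x":-1.2,"y":0,"z":0,"twist":0,"jaw":50},{"x":-1.8,"y":0,"z":0,"twist":0,"jaw":50},{"x":-2.4,"y":0,"z":0,"twist":0,"jaw":50},{"x":-3,"y":0,"z":0,"twist":0,"jaw":50}]' >/dev/null; python3 st.py
python3 -m inch '[{"x":-0.6,"y":0,"z":0,"twist":0,"jaw":50},{"x":-1.2,"y":0,"z":0,"twist":0,"jaw":50},{"x":-1.8,"y":0,"z":0,"twist":0,"jaw":50},{"x":-2.2,"y":0,"z":0,"twist":0,"jaw":50},{"x":-2.4,"y":0,"z":0,"twist":0,"jaw":50}]' >/dev/null; python3 st.py
python3 - <<'E'
from workcell import bot
import cv2,numpy as np
a=bot.camera("scene")["frame"][150:290,200:380,::-1]; b=bot.camera("side")["frame"][130:270,245:405,::-1]
cv2.imwrite("pics/chk4.png",np.hstack([cv2.resize(a,None,fx=2.3,fy=2.3),cv2.resize(b,None,fx=2.3,fy=2.3)]))
E
```

```text
t 8.4167 chute [-4.7 35.6] z 69.5 yaw err -0.0003 F [-0.9  8.7  8.9] x axis.chute x -1.0 w 46.1
t 8.8333 chute [19.7 35.7] z 69.5 yaw err -0.0006 F [-2.2  8.9  9.8] x axis.chute x -1.0 w 46.0
```

View pics/chk4.png

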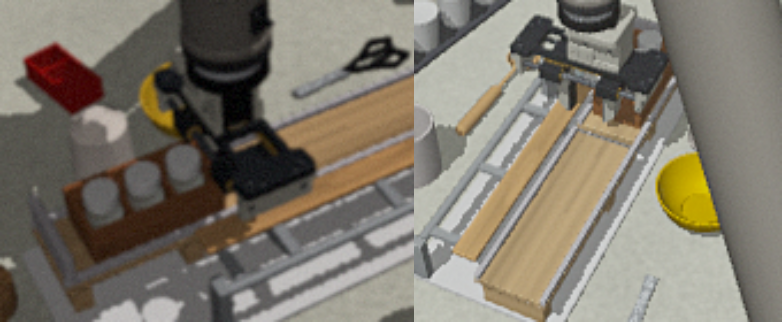

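The gate slot (side crop (605,135)) is behind finger and rack, and there is still room before the stop. A little farther, ease off the face, then lift straight up.

```bash
python3 -m inch '[{"x":-0.4,"y":0,"z":0,"twist":0,"jaw":50},{"x":-0.7,"y":0,"z":0,"twist":0,"jaw":50},{"x":-0.7,"y":0,"z":0,"twist":0,"jaw":50},{"x":-0.4,"y":0,"z":0,"twist":0,"jaw":50},{"x":-0.4,"y":0,"z":0,"twist":0,"jaw":50}]' >/dev/null; python3 st.py
python3 -m inch '[{"x":0,"y":0,"z":-0.6,"twist":0,"jaw":50},{"x":0,"y":0,"z":-1.2,"twist":0,"jaw":50},{"x":0,"y":0,"z":-1.8,"twist":0,"jaw":50},{"x":0,"y":0,"z":-2.4,"twist":0,"jaw":50},{"x":0,"y":0,"z":-3,"twist":0,"jaw":50}]' >/dev/null; python3 st.py
python3 -m inch '[{"x":0,"y":0,"z":-2,"twist":0,"jaw":50},{"x":0,"y":0,"z":-5,"twist":0,"jaw":50},{"x":0,"y":0,"z":-8,"twist":0,"jaw":50},{"x":0,"y":0,"z":-11,"twist":0,"jaw":50},{"x":0,"y":0,"z":-14,"twist":0,"jaw":50}]' >/dev/null; python3 st.py
python3 -m inch '[{"x":3,"y":0,"z":0,"twist":0,"jaw":50},{"x":6,"y":0,"z":0,"twist":0,"jaw":50},{"x":9,"y":0,"z":0,"twist":0,"jaw":50},{"x":12,"y":0,"z":0,"twist":0,"jaw":50},{"x":15,"y":0,"z":0,"twist":0,"jaw":50}]' >/dev/null
python3 -m inch '[{"x":0,"y":0,"z":0,"twist":0,"jaw":50},{"x":0,"y":0,"z":0,"twist":0,"jaw":50},{"x":0,"y":0,"z":0,"twist":0,"jaw":50}]' >/dev/null; python3 st.py
python3 - <<'E'
from workcell import bot
import cv2,numpy as np
a=bot.camera("scene")["frame"][150:320,200:400,::-1]; b=bot.camera("side")["frame"][110:280,235:405,::-1]
cv2.imwrite("pics/chk5.png",np.hstack([cv2.resize(a,None,fx=2.1,fy=2.1),cv2.resize(b,None,fx=2.1,fy=2.1)]))
E
```

```text
t 9.35 chute [25.6 36. ] z 69.8 yaw err -0.0 F [-1.2 -0.9  6.4] x axis.chute x -1.0 w 45.9
t 9.7667 chute [24.6 34.2] z 99.0 yaw err 0.0001 F [-0.2 -0.5 -0.7] x axis.chute x -1.0 w 45.9
t 10.1833 chute [24.4 33.8] z 239.7 yaw err -0.0001 F [ 0.8 -0.9 -0.3] x axis.chute x -1.0 w 46.0
t 10.85 chute [-124.8   34.5] z 238.5 yaw err 0.0004 F [0.6 0.2 0. ] x axis.chute x -1.0 w 46.2
```

View pics/chk5.png

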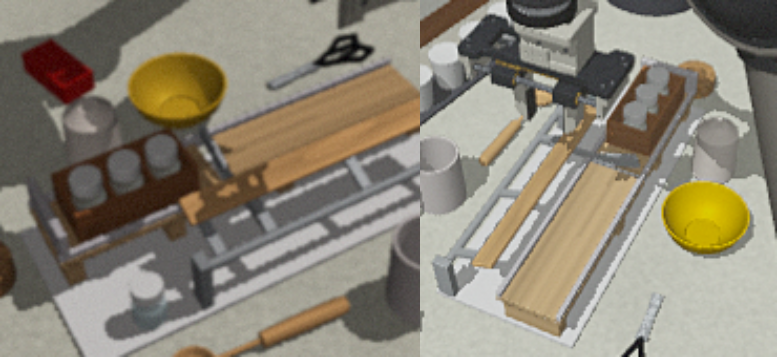

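The rack with its three upright jars is in the far bay (scene crop (125,185)). The gate stands up behind it (scene crop (210,150)), the bar is released, and the other things haven't moved.

```bash
python3 -c "
from workcell import bot
print(bot.job_done())"
```

```text
the job is handed in; nothing more can be done
None
```

I handed the job in after about 11 s of robot time: the last picture shows the rack and its three upright jars in the far bay, the gate sprung up behind it, the bar released, the other things still in place and the robot clear; no verdict came back.

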